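# Find the hidden release notch on a crimping press

### The arm

A 6-joint arm with a two-finger parallel gripper is mounted at the origin on the work surface. World frame = base frame: x ahead of the robot, y to its left, z up, the work surface at z = 0. Lengths are in m, angles in degrees, forces in N, time in s.
With the tool pointing down it reaches from about 0.225 to 0.725 m from the base axis. Payload 3.1 kg.
Tool frame: the origin (TCP) lies where the fingers leave the gripper's body, on its centre line; the fingertips stand 73 mm ahead of it and the grasp point (between the pads) lies 54 mm ahead of it; x points along the fingers, z is the direction in which the jaws open and shut, and the axes are right-handed (so a half turn about x gives the same grasp; the last joint's range is limited). The gripper opens to 85 mm and grips with 20 to 120 N. Pads are 22 mm wide; open, the fingers measure 114 mm over their backs; the gripper's body (76 mm by 85 mm) begins 54 mm behind the grasp point. The pads swing forward as they close: fully open they stand 13 mm farther back than shut.
Start: joints at [-73.327, 2.75, 5.684, 92.934, 0, 82.678], TCP at [0.213, -0.48, 0.304] pointing down, gripper open.
Joint ranges: [-166.93, 166.93], [-56.73, 111.36], [-69.38, 81.34], [-121.58, 131.49], [-85.45, 84.26], [-180, 180]. Speed limits (degrees/s): [159.86, 159.86, 180, 180, 180, 180].

### API

Orientations are given as [roll, pitch, yaw] about the fixed x, y, z axes, in that order (R = Rz(yaw) Ry(pitch) Rx(roll)).
In Python, from plant import env gives the robot as it stands.
- The arm moves only by the tool apply_moves, never from a script. Its argument "moves" is a list of rows, each an object with "xyz": the shift along the tool's x, y, z in cm, a list of three; "spin": the turn about the tool's x in rad. In form: [{"xyz": [dx, dy, dz], "spin": spin}, ...]. A call has 1 to 20 rows; each row is the pose to reach, as a shift and turn from the pose commanded when the call began, along the tool's axes at that moment; what a row does not reach only later rows make up. A row lasts 1/10 s, in which the tool goes at most 50 mm and 8.59 degrees, less where a joint would pass 70% of its speed; a pose out of reach is approached as far as the arm can. A call with a gripper value outside its range is refused whole. "hand" is the opening, from 0 (shut) to 1 (fully open), set as the call begins (left out, the last holds). The fingers move at their own pace and stop on an object; "newtons" is the grip in N (left out, the last holds). Time passes only in rows, so rows that repeat a pose let the fingers close. It gives the time, the measured TCP pose, the force and the opening at its end, in the units of the state.
- env.state(): the state, without advancing time (a new reading comes with each control period).
- env.camera(name): name is "scene" or "top" or "wrist"; returns the picture (420x560x3 uint8, red, green, blue); there is no depth.
- env.camera_params(name): a dict with "K" (3x3 intrinsics, pixels), "R" (3x3) and "t" (3): a world point X has camera coordinates R X + t. Camera axes: x right, y down, z forward; pixel columns grow to the right and rows downward; lengths in m; the calibration is good to about 2 mm. A picture is of the moment at which its call begins: read the wrist's pose just before it. camera_params takes no time and is no camera call; for the wrist camera it gives the pose at the moment of the call.
- env.job_done(): hands the job in, once; it reports no verdict.
The state is a dict: "clock": time; "joint_pos": joint angles; "joint_velocities": joint speeds; "joint_torque": joint torques, N m; "position": TCP position; "tcp_rot": TCP orientation; "contact_force": force on the tool from outside, world axes, zero at the start; "ft_torque": the same for the moment, N m; "width": opening from 0.0 (shut) to 1.0 (fully open).
Only numpy, scipy, OpenCV 4.12 (cv2) and the standard library are available. Lean on these libraries where they do the work, as an engineer would, in place of code of your own. Each camera call takes 0.05 s, during which the arm holds its last target.

### The job

Somewhere along the raised grey front rail of the crimping press there is a shallow notch with the drawer release tab inside it. Touch the top of the rail with a fingertip at its blue end, run the fingertip lightly along the rail until you feel the notch, then press the tab inside it fully down so that the orange scrap drawer pops out. Do not touch the drawer itself, leave the screwdriver, bottle and bushing where they are, and come clear at the end.

Things in the scene. Friction and masses are not known exactly. Their poses are not given: they have to be found in the camera images.
- press: Bench crimping press, fixed. Origin: at bench height under the centre line of its front rail; x points away from the robot (rail to press head), y to the left along the rail, z up. All mm figures here are in this frame. White deck behind the rail at z 71; the press head behind it (x above 100) rises to z 146. Push on the press with no more than about 40 N.
- rail_middle (a point): Point on the rail's top line (press frame 0, 0, 95 mm; axes as the press). The rail is a straight ridge 24 mm thick (x -12 to 12), y -160 to 190, flat top at z 95, grey except its left 30 mm (blue). The notch cuts through its whole thickness, is 46 mm long along y, and its centre lies anywhere from y -45 to 45 mm, different each time.
- marked_end (a point): Centre of the top of the blue end of the rail (press frame: x 0, y 175 mm, z 95 mm); axes as the press.
- release_tab (a joint): How far the release tab in the notch is pressed down, m: 0 up, 0.008 fully down. The tab is the notch floor (46 by 22 mm), grey like the rail; its top lies 6.3 mm below the rail top, 14.3 mm when fully down. Moves straight down against about 4 N of friction (somewhat more when fast) and stays where it is left.
- scrap_drawer (a joint): How far the scrap drawer has come out towards the robot, m: 0 shut, 0.024 out; driven by the release tab (three times its movement). The orange drawer front is 170 mm wide, on the front face below the rail (press frame: y -85 to 85 mm, z 12 to 58 mm, x -16 mm when shut, x -40 mm when out).
- screwdriver: Loose screwdriver with red handle, 160 mm long, lying on the bench in front of the press. Leave alone.
- flux: Loose small bottle with white cap, 40 mm diameter, 75 mm high, standing on the bench to the right of the press; origin at the centre of its underside. Leave alone.
- bushing: Loose flanged steel bushing, 34 mm diameter, 20 mm high, standing on the deck behind the rail; origin at the centre of its underside. Leave alone.

How it is judged:
By the outcome, as a careful person would: the job done as asked, in the order asked, and still so for the second after the job is handed in, with the robot touching nothing.
It also fails if it takes over 61 s, if anything falls off the work surface, if the arm or the gripper's body presses on something with over 40 N, if the wrist force passes 120 N, or if a joint passes its speed limit or range.

## Working session

There is one attempt and no reset: what is moved stays moved. The work goes in short steps, Python scripts to look and compute and a tool call to move; the robot and the scene stay as the last step left them, time stands still between calls to the robot, and variables do not carry over. Pictures are saved under pics/ and viewed, and the job is handed in when it is done.

Besides the shell and the picture viewer there is one more tool, called after "Emit:" as name(argument=value, ...), one argument or row to a line, values as JSON. apply_moves: Moves the arm, as the interface text tells. Its arguments: {"type":"object","properties":{"moves":{"type":"array","items":{"type":"object","properties":{"xyz":{"type":"array","items":{"type":"number"}},"spin":{"type":"number"}}}},"hand":{"type":"number"},"newtons":{"type":"number"}},"required":["moves"]}

```bash
mkdir -p pics; ls; python3 - <<'E'
from plant import env
import cv2
s=env.state(); print(s)
for n in ("scene","top"):
    im=env.camera(n); cv2.imwrite(f"pics/{n}0.png",im[:,:,::-1]); p=env.camera_params(n); print(n,p)
E
```

```text
pics
{'clock': 0.0, 'joint_pos': array([-7.33285019e+01,  2.79363356e+00,  5.59097455e+00,  9.29340202e+01,
       -5.30832456e-04,  8.26766828e+01]), 'joint_velocities': array([ 0.06429199,  0.08301798, -0.00965487, -0.0111324 , -0.01572318,
       -0.05077018]), 'joint_torque': array([-8.18769458e-04, -3.38786781e+01,  3.20013285e+01,  2.04777665e-02,
       -2.70939754e-04,  5.33740604e-06]), 'position': array([ 0.21334294, -0.47920896,  0.30270466]), 'tcp_rot': array([172.89920574,  89.86331981, 106.8940217 ]), 'contact_force': array([ 0.49746518, -0.35294211, -0.06552961]), 'ft_torque': array([-0.01972157, -0.00769938, -0.02729923]), 'width': 0.9994546451157459}
scene {'K': array([[391.52603968,   0.        , 286.19675958],
       [  0.        , 391.52603968, 212.668071  ],
       [  0.        ,   0.        ,   1.        ]]), 'R': array([[ 0.48760607,  0.87300473, -0.01015171],
       [ 0.7388542 , -0.4188167 , -0.52790818],
       [-0.46511805,  0.2499106 , -0.84924078]]), 't': array([-0.25405984, -0.38166043,  0.99358312])}
top {'K': array([[434.85457683,   0.        , 280.41411223],
       [  0.        , 434.85457683, 214.11586764],
       [  0.        ,   0.        ,   1.        ]]), 'R': array([[ 0.01106453, -0.99988975,  0.0099026 ],
       [-0.99124872, -0.01227061, -0.13143594],
       [ 0.13154296, -0.00836166, -0.9912752 ]]), 't': array([-0.03844555,  0.54161402,  0.90881763])}
```

View pics/scene0.png

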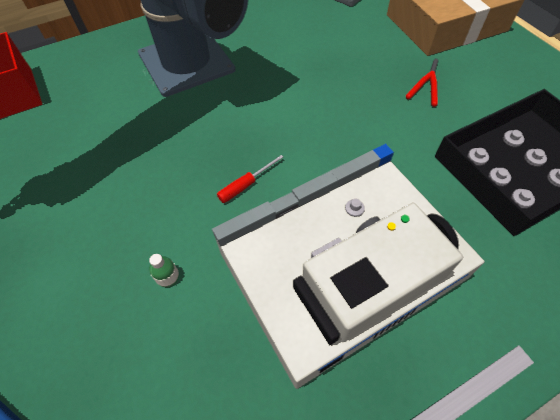

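View pics/top0.png

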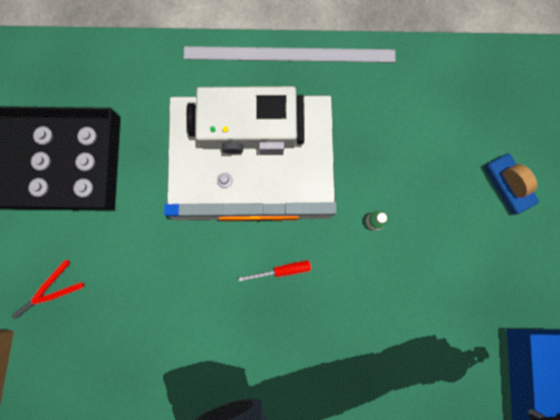

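The scene view shows the rail from the blue end at (383,153) to the grey end at (217,236), with a darker gap near (285,198). In the top view the rail runs from blue (172,210) to grey (335,208). I'll zoom in to get corner pixels.

```bash
python3 - <<'E'
import cv2
a=cv2.imread("pics/top0.png")[190:230,155:345]; cv2.imwrite("pics/topz.png",cv2.resize(a,None,fx=4.2,fy=4.2,interpolation=cv2.INTER_CUBIC))
a=cv2.imread("pics/scene0.png")[140:250,205:405]; cv2.imwrite("pics/scenez.png",cv2.resize(a,None,fx=4,fy=4,interpolation=cv2.INTER_CUBIC))
E
```

```text
(no output)
```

View pics/topz.png

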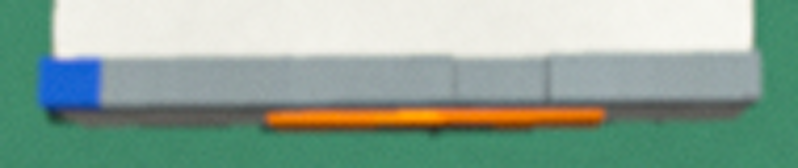

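View pics/scenez.png

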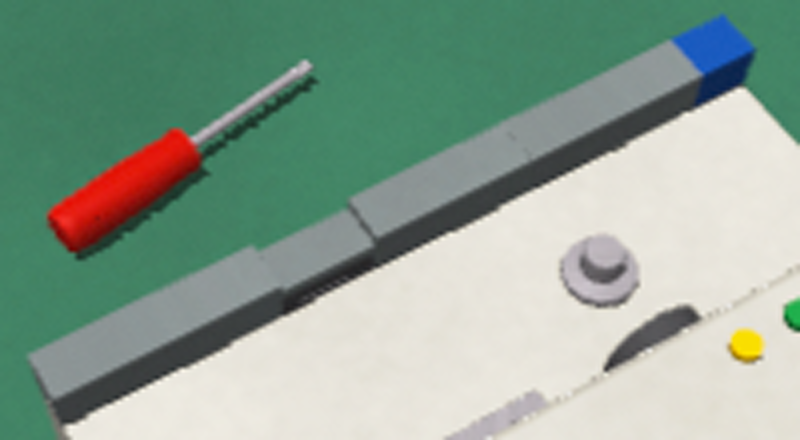

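```bash
cat > h.py <<'E'
import numpy as np
from scipy.optimize import least_squares
from plant import env
def proj(P,n):
    p=env.camera_params(n); X=P@p["R"].T+p["t"]; u=X@p["K"].T; return u[:,:2]/u[:,2:]
def press2w(q,P):
    c,s=np.cos(q[2]),np.sin(q[2]); P=np.atleast_2d(P)
    return np.c_[q[0]+c*P[:,0]-s*P[:,1], q[1]+s*P[:,0]+c*P[:,1], P[:,2]]
E
python3 - <<'E'
from h import *
z=.095
P=np.array([[.012,.19,z],[-.012,.19,z],[.012,-.16,z],[-.012,-.16,z]])
f=lambda a,s,o:(np.array(a,float)+.5)/s-.5+np.array(o)
T=f([[41,58],[40,107],[760,52],[762,98]],4.2,(155,190))
S=f([[754,48],[723,15],[55,404],[30,356]],4,(205,140))
for use in ("top","scene","both"):
    def r(q):
        W=press2w(q,P); o=[]
        if use!="scene":o.append(proj(W,"top")-T)
        if use!="top":o.append(proj(W,"scene")-S)
        return np.concatenate(o).ravel()
    q=least_squares(r,[.5,0,0]).x
    print(use,q[:2],np.degrees(q[2]),np.abs(r(q)).max(), r(q).round(1))
    # notch
    for n,uv in (("top",f([[455,75],[549,75]],4.2,(155,190))),("scene",f([[350,200],[372,243],[253,248],[283,290]],4,(205,140)))):
        for p in uv:
            print(n, least_squares(lambda a:(proj(press2w(q,[[a[0],a[1],z]]),n)-p).ravel(),[0,0]).x)
np.save("q.npy",q)
print(press2w(q,[[0,.175,.095],[0,0,.095],[0,-.1,.095]]))
E
```

```text
top [0.54562263 0.01504356] 1.3216396490316502 0.3454411872527885 [-0.1 -0.  -0.2  0.   0.2 -0.3  0.1  0.3]
top [ 0.0015304  -0.01092686]
top [ 0.00104962 -0.05656399]
scene [-0.01148533 -0.00957437]
scene [ 0.01205142 -0.01298458]
scene [-0.0112896  -0.05687165]
scene [ 0.01307584 -0.05634832]
scene [0.54536787 0.01576392] 1.6070134551645219 0.4171401294918269 [ 0.4  0.1 -0.2 -0.3  0.  -0.3 -0.2  0.4]
top [ 0.00171043 -0.01166156]
top [ 0.00100235 -0.05729574]
scene [-0.01129841 -0.01024427]
scene [ 0.01222107 -0.01377166]
scene [-0.01133826 -0.05754193]
scene [ 0.01302949 -0.05713996]
both [0.54553891 0.01541486] 1.463924070901603 0.4989040421784523 [-0.3  0.3 -0.4  0.3  0.  -0.5 -0.1  0.2  0.5  0.4 -0.1  0.  -0.3 -0.3
 -0.5  0.3]
top [ 0.00157747 -0.01130394]
top [ 0.00098336 -0.05693974]
scene [-0.01143486 -0.00991914]
scene [ 0.01209335 -0.01338778]
scene [-0.01135659 -0.05721676]
scene [ 0.01301008 -0.05675393]
[[ 0.54106809  0.19035774  0.095     ]
 [ 0.54553891  0.01541486  0.095     ]
 [ 0.54809366 -0.0845525   0.095     ]]
```

The rail corners fit to within 0.5 px in both views. The notch measures y -11 to -57 mm, which is 46 mm long as stated, with its centre near y -34. Next I'll work out the approach to the blue end with the gripper shut and the jaw axis along the rail.

```bash
cat >> h.py <<'E'
from scipy.spatial.transform import Rotation as Ro
q=np.load("q.npy") if __import__("os").path.exists("q.npy") else None
def toolR(s): return Ro.from_euler("xyz",s["tcp_rot"],degrees=True).as_matrix()
def info(s):
    c,sn=np.cos(q[2]),np.sin(q[2]); d=s["position"]-np.r_[q[:2],0]
    return "t %.2f press xyz mm %s F(press) %s w %.2f j6 %.1f"%(s["clock"],(np.array([c*d[0]+sn*d[1],-sn*d[0]+c*d[1],d[2]-.073])*1000).round(1),np.array([c*s["contact_force"][0]+sn*s["contact_force"][1],-sn*s["contact_force"][0]+c*s["contact_force"][1],s["contact_force"][2]]).round(1),s["width"],s["joint_pos"][5])
E
python3 - <<'E'
from h import *
s=env.state(); R=toolR(s); print(R.round(4)); print(info(s))
tgt=press2w(q,[[0,.175,.095]])[0]+[0,0,.073+.03]
print("shift cm",R.T@(tgt-s["position"])*100)
py=np.array([-np.sin(q[2]),np.cos(q[2]),0])
for g in (py,-py):
    l=R.T@g; print("spin",np.arctan2(-l[1],l[2]))
E
```

```text
[[-6.000e-04  9.136e-01  4.067e-01]
 [ 2.100e-03  4.067e-01 -9.136e-01]
 [-1.000e+00  3.000e-04 -2.200e-03]]
t 0.10 press xyz mm [-344.7 -486.   229.8] F(press) [ 0.4  0.3 -0.1] w 1.00 j6 82.7
shift cm [ 10.60054263  57.16629834 -47.82309085]
spin -2.7483296506655797
spin 0.3932630029242136
```

Emit:
apply_moves(
  hand=0,
  newtons=40,
  moves=[
    {"xyz":[1,3,-2.5],"spin":-0.14},
    {"xyz":[2,6,-5],"spin":-0.28},
    {"xyz":[2.5,9,-7.5],"spin":-0.42},
    {"xyz":[3,12,-10],"spin":-0.56},
    {"xyz":[3.5,15,-12.5],"spin":-0.7},
    {"xyz":[4,18,-15],"spin":-0.84},
    {"xyz":[4.5,21,-17.5],"spin":-0.98},
    {"xyz":[5,24,-20],"spin":-1.12},
    {"xyz":[5.5,27,-22.5],"spin":-1.26},
    {"xyz":[6,30,-25],"spin":-1.4},
    {"xyz":[6.5,33,-27.5],"spin":-1.54},
    {"xyz":[7,36,-30],"spin":-1.68},
    {"xyz":[7.5,39,-32.5],"spin":-1.82},
    {"xyz":[8,42,-35],"spin":-1.96},
    {"xyz":[8.5,45,-37.5],"spin":-2.1},
    {"xyz":[9,48,-40],"spin":-2.24},
    {"xyz":[9.5,51,-42.5],"spin":-2.38},
    {"xyz":[10,54,-45],"spin":-2.52},
    {"xyz":[10.3,56,-47],"spin":-2.66},
    {"xyz":[10.6,57.2,-47.8],"spin":-2.75},
  ],
)

```text
clock: 2.1
position: [0.5416, 0.1921, 0.1966]
tcp_rot: [76.0, 89.9, 168.0]
contact_force: [-0.2, -0.7, -0.2]
width: 0.001
```

```bash
python3 - <<'E'
from h import *
s=env.state(); R=toolR(s); print(R.round(4)); print(info(s))
E
```

```text
[[-1.700e-03 -9.994e-01 -3.450e-02]
 [ 4.000e-04 -3.450e-02  9.994e-01]
 [-1.000e+00  1.700e-03  4.000e-04]]
t 2.10 press xyz mm [  0.6 176.8 123.6] F(press) [-0.3 -0.7 -0.2] w 0.00 j6 10.9
```

```bash
python3 - <<'E'
from h import *
import cv2
a=env.camera("scene"); b=env.camera("wrist")
cv2.imwrite("pics/s1.png",cv2.resize(a[100:260,200:460],None,fx=3,fy=3)[:,:,::-1]); cv2.imwrite("pics/w1.png",b[:,:,::-1])
s=env.state();print(info(s),toolR(s)[:,2].round(4))
E
```

```text
t 2.20 press xyz mm [  0.5 175.9 123.3] F(press) [ 0.1 -0.1 -0.5] w -0.00 j6 11.0 [-2.990e-02  9.996e-01 -1.000e-04]
```

View pics/s1.png

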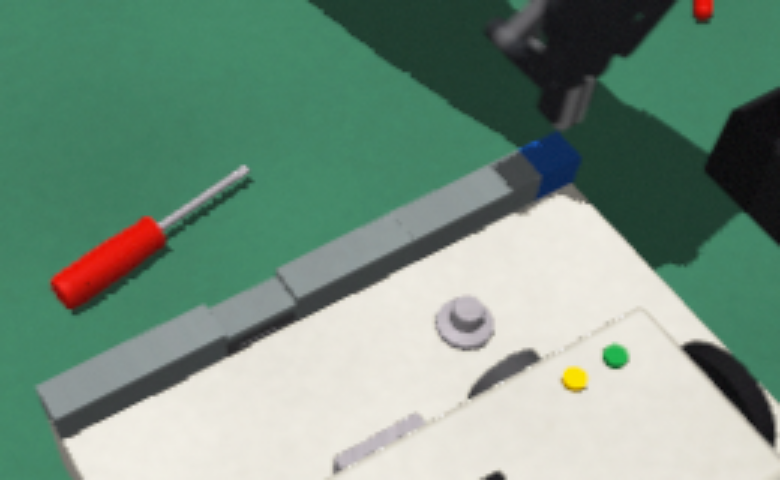

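View pics/w1.png

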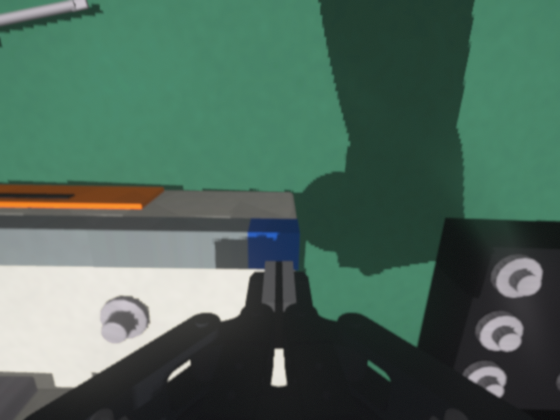

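The wrist view shows the shut fingertips at (279,270), just over the blue end, whose top spans about (249–298, 220–268). The jaw axis lies along the rail. Now a slow descent.

Emit:
apply_moves(
  moves=[
    {"xyz":[0.6,0,0],"spin":0},
    {"xyz":[1.2,0,0],"spin":0},
    {"xyz":[1.7,0,0],"spin":0},
    {"xyz":[2.1,0,0],"spin":0},
    {"xyz":[2.3,0,0],"spin":0},
    {"xyz":[2.4,0,0],"spin":0},
    {"xyz":[2.5,0,0],"spin":0},
    {"xyz":[2.5,0,0],"spin":0},
  ],
)

```text
clock: 3.0
position: [0.5417, 0.1897, 0.173]
tcp_rot: [-76.6, 90.0, 14.9]
contact_force: [-0.1, 0.7, 0.4]
width: 0.003
```

```bash
python3 - <<'E'
from h import *
s=env.state();print(info(s),toolR(s)[:,2].round(4))
E
```

```text
t 3.00 press xyz mm [  0.6 174.3 100. ] F(press) [-0.1  0.7  0.4] w 0.00 j6 11.0 [-2.720e-02  9.996e-01  1.000e-04]
```

Emit:
apply_moves(
  moves=[
    {"xyz":[0.06,0,0],"spin":0},
    {"xyz":[0.12,0,0],"spin":0},
    {"xyz":[0.18,0,0],"spin":0},
    {"xyz":[0.24,0,0],"spin":0},
    {"xyz":[0.3,0,0],"spin":0},
    {"xyz":[0.3,0,0],"spin":0},
  ],
)

```text
clock: 3.6
position: [0.5416, 0.1897, 0.1697]
tcp_rot: [102.6, 90.0, -165.9]
contact_force: [0.5, -0.4, 0.1]
width: -0.0
```

```bash
python3 - <<'E'
from h import *
s=env.state();print(info(s),toolR(s)[:,2].round(4))
E
```

```text
t 3.60 press xyz mm [  0.5 174.3  96.7] F(press) [ 0.5 -0.4  0.1] w -0.00 j6 11.0 [-2.720e-02  9.996e-01 -1.000e-04]
```

Emit:
apply_moves(
  moves=[
    {"xyz":[0.04,0,0],"spin":0},
    {"xyz":[0.08,0,0],"spin":0},
    {"xyz":[0.12,0,0],"spin":0},
    {"xyz":[0.12,0,0],"spin":0},
  ],
)

```text
clock: 4.0
position: [0.5416, 0.1896, 0.1686]
tcp_rot: [105.0, 90.0, -163.5]
contact_force: [0.2, 0.1, -0.4]
width: 0.001
```

Emit:
apply_moves(
  moves=[
    {"xyz":[0.03,0,0],"spin":0},
    {"xyz":[0.06,0,0],"spin":0},
    {"xyz":[0.06,0,0],"spin":0},
  ],
)

```text
clock: 4.3
position: [0.5416, 0.1897, 0.1681]
tcp_rot: [81.4, 90.0, 173.0]
contact_force: [-0.4, -0.4, 0.2]
width: 0.0
```

Emit:
apply_moves(
  moves=[
    {"xyz":[0.03,0,0],"spin":0},
    {"xyz":[0.06,0,0],"spin":0},
    {"xyz":[0.06,0,0],"spin":0},
  ],
)

```text
clock: 4.6
position: [0.5417, 0.1897, 0.1677]
tcp_rot: [-78.0, 90.0, 13.5]
contact_force: [-0.9, 0.3, 1.2]
width: 0.004
```

Emit:
apply_moves(
  moves=[
    {"xyz":[0.02,0,0],"spin":0},
    {"xyz":[0.04,0,0],"spin":0},
    {"xyz":[0.04,0,0],"spin":0},
  ],
)

```text
clock: 4.9
position: [0.5417, 0.1897, 0.1677]
tcp_rot: [-82.8, 90.0, 8.8]
contact_force: [-1.6, 0.1, 3.3]
width: 0.001
```

```bash
python3 - <<'E'
from h import *
s=env.state();print(info(s),toolR(s)[:,2].round(4))
E
```

```text
t 4.90 press xyz mm [  0.6 174.3  94.7] F(press) [-1.6  0.2  3.3] w 0.00 j6 11.0 [-2.720e-02  9.996e-01  1.000e-04]
```

Contact at 3.3 N with the tip at z 94.7 in the press frame, against an expected 95. Now I'll slide lightly along -y.

Emit:
apply_moves(
  moves=[
    {"xyz":[0,0,-0.2],"spin":0},
    {"xyz":[0,0,-0.5],"spin":0},
    {"xyz":[0,0,-0.8],"spin":0},
    {"xyz":[0,0,-1.1],"spin":0},
    {"xyz":[0,0,-1.4],"spin":0},
    {"xyz":[0,0,-1.7],"spin":0},
    {"xyz":[0,0,-2.0],"spin":0},
  ],
)

```text
clock: 5.6
position: [0.5426, 0.1699, 0.1677]
tcp_rot: [-39.1, 89.9, 52.5]
contact_force: [-0.7, 4.2, 5.1]
width: -0.001
```

```bash
python3 - <<'E'
from h import *
s=env.state();print(info(s),toolR(s)[:,2].round(4))
E
```

```text
t 5.60 press xyz mm [  1.  154.5  94.7] F(press) [-0.6  4.2  5.1] w -0.00 j6 9.0 [-0.0273  0.9996  0.0014]
```

Emit:
apply_moves(
  moves=[
    {"xyz":[-0.01,0.02,-0.3],"spin":0},
    {"xyz":[-0.02,0.04,-0.7],"spin":0},
    {"xyz":[-0.02,0.05,-1.1],"spin":0},
    {"xyz":[-0.02,0.06,-1.5],"spin":0},
    {"xyz":[-0.02,0.07,-1.9],"spin":0},
    {"xyz":[-0.02,0.08,-2.3],"spin":0},
    {"xyz":[-0.02,0.09,-2.7],"spin":0},
    {"xyz":[-0.02,0.1,-3.0],"spin":0},
  ],
)

```text
clock: 6.4
position: [0.5422, 0.1396, 0.1677]
tcp_rot: [-30.2, 89.9, 61.4]
contact_force: [0.2, 4.3, 5.8]
width: 0.001
```

```bash
python3 - <<'E'
from h import *
s=env.state();print(info(s),toolR(s)[:,2].round(4))
E
```

```text
t 6.40 press xyz mm [ -0.2 124.2  94.7] F(press) [0.4 4.2 5.8] w 0.00 j6 6.0 [-0.0272  0.9996  0.001 ]
```

Emit:
apply_moves(
  moves=[
    {"xyz":[-0.02,0,-0.4],"spin":0},
    {"xyz":[-0.03,0,-0.8],"spin":0},
    {"xyz":[-0.04,0,-1.2],"spin":0},
    {"xyz":[-0.04,0,-1.6],"spin":0},
    {"xyz":[-0.04,0,-2.0],"spin":0},
    {"xyz":[-0.05,0,-2.4],"spin":0},
    {"xyz":[-0.05,0,-2.8],"spin":0},
    {"xyz":[-0.05,0,-3.2],"spin":0},
    {"xyz":[-0.05,0,-3.6],"spin":0},
    {"xyz":[-0.05,0,-4.0],"spin":0},
  ],
)

```text
clock: 7.4
position: [0.543, 0.0993, 0.1677]
tcp_rot: [127.4, 90.0, -141.0]
contact_force: [0.2, 3.8, 5.2]
width: 0.0
```

```bash
python3 - <<'E'
from h import *
s=env.state();print(info(s),toolR(s)[:,2].round(4))
E
```

```text
t 7.40 press xyz mm [-0.3 83.9 94.7] F(press) [0.3 3.8 5.2] w 0.00 j6 1.8 [-2.720e-02  9.996e-01 -2.000e-04]
```

Emit:
apply_moves(
  moves=[
    {"xyz":[-0.01,0,-0.3],"spin":0},
    {"xyz":[-0.02,0,-0.6],"spin":0},
    {"xyz":[-0.03,0,-0.9],"spin":0},
    {"xyz":[-0.03,0,-1.2],"spin":0},
    {"xyz":[-0.03,0,-1.5],"spin":0},
    {"xyz":[-0.03,0,-1.8],"spin":0},
    {"xyz":[-0.03,0,-2.1],"spin":0},
    {"xyz":[-0.03,0,-2.4],"spin":0},
    {"xyz":[-0.03,0,-2.7],"spin":0},
    {"xyz":[-0.03,0,-3.0],"spin":0},
  ],
)

```text
clock: 8.4
position: [0.5437, 0.0691, 0.1676]
tcp_rot: [123.6, 89.9, -144.9]
contact_force: [0.4, -0.2, -1.0]
width: -0.001
```

```bash
python3 - <<'E'
from h import *
s=env.state();print(info(s),toolR(s)[:,2].round(4))
E
```

```text
t 8.40 press xyz mm [-0.5 53.7 94.6] F(press) [ 0.4 -0.2 -1. ] w -0.00 j6 -1.3 [-2.690e-02  9.996e-01 -7.000e-04]
```

Contact was lost at y 54, where the pictures show no notch, only a faint seam. I may simply have lifted too far, so I'll lower gently to tell.

Emit:
apply_moves(
  moves=[
    {"xyz":[0.02,0,0],"spin":0},
    {"xyz":[0.04,0,0],"spin":0},
    {"xyz":[0.04,0,0],"spin":0},
  ],
)

```text
clock: 8.7
position: [0.5439, 0.0697, 0.1676]
tcp_rot: [101.1, 90.0, -167.3]
contact_force: [0.0, -0.5, 0.3]
width: -0.001
```

```bash
python3 - <<'E'
from h import *
s=env.state();print(info(s),toolR(s)[:,2].round(4))
f=lambda a,s,o:(np.array(a,float)+.5)/s-.5+np.array(o)
for n,p in (("scene",f([508,128],4,(205,140))),("scene",f([530,158],4,(205,140))),("top",f([288,75],4.2,(155,190)))):
  print(n,least_squares(lambda a:(proj(press2w(q,[[a[0],a[1],.095]]),n)-p).ravel(),[0,0]).x)
E
```

```text
t 8.70 press xyz mm [-0.3 54.3 94.6] F(press) [ 0.  -0.5  0.3] w -0.00 j6 -1.3 [-0.0272  0.9996 -0.    ]
scene [-0.00873699  0.06917311]
scene [0.00968875 0.06812347]
top [0.00263146 0.06965661]
```

Emit:
apply_moves(
  moves=[
    {"xyz":[0.02,0,0],"spin":0},
    {"xyz":[0.04,0,0],"spin":0},
    {"xyz":[0.04,0,0],"spin":0},
  ],
)

```text
clock: 9.0
position: [0.5439, 0.0698, 0.1674]
tcp_rot: [-26.4, 90.0, 65.2]
contact_force: [-0.3, 0.3, 0.1]
width: -0.002
```

```bash
python3 - <<'E'
from h import *
s=env.state();print(info(s),toolR(s)[:,2].round(4))
E
```

```text
t 9.00 press xyz mm [-0.2 54.4 94.4] F(press) [-0.3  0.3  0.1] w -0.00 j6 -1.3 [-2.740e-02  9.996e-01  1.000e-04]
```

Emit:
apply_moves(
  moves=[
    {"xyz":[0.02,0,0],"spin":0},
    {"xyz":[0.04,0,0],"spin":0},
    {"xyz":[0.06,0,0],"spin":0},
    {"xyz":[0.06,0,0],"spin":0},
  ],
)

```text
clock: 9.4
position: [0.5439, 0.0698, 0.1673]
tcp_rot: [-66.0, 90.0, 25.6]
contact_force: [-2.4, -0.5, 5.2]
width: -0.001
```

```bash
python3 - <<'E'
from h import *
s=env.state();print(info(s),toolR(s)[:,2].round(4))
E
```

```text
t 9.40 press xyz mm [-0.2 54.4 94.3] F(press) [-2.4 -0.5  5.2] w -0.00 j6 -1.3 [-2.730e-02  9.996e-01  2.000e-04]
```

The surface is there at z 94.3, so this was a small 0.4 mm step at the seam and not the notch. I'll keep sliding.

Emit:
apply_moves(
  moves=[
    {"xyz":[0,0,-0.3],"spin":0},
    {"xyz":[0,0,-0.6],"spin":0},
    {"xyz":[0,0,-0.9],"spin":0},
    {"xyz":[-0.01,0,-1.2],"spin":0},
    {"xyz":[-0.01,0,-1.5],"spin":0},
    {"xyz":[-0.01,0,-1.8],"spin":0},
    {"xyz":[-0.01,0,-2.1],"spin":0},
  ],
)

```text
clock: 10.1
position: [0.545, 0.0489, 0.1674]
tcp_rot: [-45.9, 89.9, 45.7]
contact_force: [0.5, 4.9, 5.6]
width: -0.001
```

```bash
python3 - <<'E'
from h import *
s=env.state();print(info(s),toolR(s)[:,2].round(4))
E
```

```text
t 10.10 press xyz mm [ 0.3 33.5 94.4] F(press) [0.6 4.9 5.6] w -0.00 j6 -3.5 [-0.0274  0.9996  0.0014]
```

Emit:
apply_moves(
  moves=[
    {"xyz":[0,0.02,-0.3],"spin":0},
    {"xyz":[-0.01,0.02,-0.6],"spin":0},
    {"xyz":[-0.01,0.04,-0.9],"spin":0},
    {"xyz":[-0.01,0.05,-1.2],"spin":0},
    {"xyz":[-0.02,0.06,-1.5],"spin":0},
    {"xyz":[-0.02,0.06,-1.8],"spin":0},
    {"xyz":[-0.02,0.06,-2.1],"spin":0},
    {"xyz":[-0.02,0.06,-2.4],"spin":0},
  ],
)

```text
clock: 10.9
position: [0.5448, 0.0248, 0.1674]
tcp_rot: [-36.9, 89.9, 54.6]
contact_force: [0.1, 4.5, 4.3]
width: 0.0
```

```bash
python3 - <<'E'
from h import *
s=env.state();print(info(s),toolR(s)[:,2].round(4))
E
```

```text
t 10.90 press xyz mm [-0.5  9.4 94.4] F(press) [0.3 4.4 4.3] w 0.00 j6 -6.0 [-0.0274  0.9996  0.0012]
```

Emit:
apply_moves(
  moves=[
    {"xyz":[0,0,-0.3],"spin":0},
    {"xyz":[0,0,-0.6],"spin":0},
    {"xyz":[0,0,-0.9],"spin":0},
    {"xyz":[0,0,-1.2],"spin":0},
    {"xyz":[0,0,-1.5],"spin":0},
    {"xyz":[0,0,-1.8],"spin":0},
  ],
)

```text
clock: 11.5
position: [0.5452, 0.0069, 0.1673]
tcp_rot: [-30.1, 89.9, 61.5]
contact_force: [-0.7, 5.2, 5.7]
width: 0.001
```

```bash
python3 - <<'E'
from h import *
s=env.state();print(info(s),toolR(s)[:,2].round(4))
E
```

```text
t 11.50 press xyz mm [-0.5 -8.5 94.3] F(press) [-0.6  5.3  5.7] w 0.00 j6 -7.9 [-0.0275  0.9996  0.0013]
```

Emit:
apply_moves(
  moves=[
    {"xyz":[0,0,-0.2],"spin":0},
    {"xyz":[0,0,-0.4],"spin":0},
    {"xyz":[0,0,-0.6],"spin":0},
    {"xyz":[0,0,-0.8],"spin":0},
  ],
)

```text
clock: 11.9
position: [0.5454, -0.0012, 0.1672]
tcp_rot: [-33.0, 89.9, 58.6]
contact_force: [0.7, 2.3, 4.1]
width: 0.001
```

```bash
python3 - <<'E'
from h import *
s=env.state();print(info(s),toolR(s)[:,2].round(4))
E
```

```text
t 11.90 press xyz mm [ -0.6 -16.6  94.2] F(press) [0.7 2.3 4.1] w 0.00 j6 -8.8 [-2.730e-02  9.996e-01  8.000e-04]
```

Emit:
apply_moves(
  moves=[
    {"xyz":[0,0,-0.2],"spin":0},
    {"xyz":[0,0,-0.4],"spin":0},
    {"xyz":[0,0,-0.6],"spin":0},
    {"xyz":[0,0,-0.8],"spin":0},
  ],
)

```text
clock: 12.3
position: [0.545, -0.0099, 0.1661]
tcp_rot: [108.5, 89.9, -159.9]
contact_force: [0.2, -0.3, 0.4]
width: -0.002
```

```bash
python3 - <<'E'
from h import *
s=env.state();print(info(s),toolR(s)[:,2].round(4))
E
```

```text
t 12.30 press xyz mm [ -1.2 -25.3  93.1] F(press) [ 0.2 -0.3  0.4] w -0.00 j6 -9.6 [-2.670e-02  9.996e-01 -6.000e-04]
```

The force dropped to zero and the tip fell to z 93.1 at y -25. That is the notch, in agreement with the pictures. I'll move to its centre and begin lowering.

Emit:
apply_moves(
  moves=[
    {"xyz":[0,-0.05,-0.3],"spin":0},
    {"xyz":[0,-0.1,-0.6],"spin":0},
    {"xyz":[0,-0.1,-0.85],"spin":0},
    {"xyz":[0,-0.1,-0.85],"spin":0},
    {"xyz":[0.1,-0.1,-0.85],"spin":0},
    {"xyz":[0.2,-0.1,-0.85],"spin":0},
    {"xyz":[0.3,-0.1,-0.85],"spin":0},
    {"xyz":[0.4,-0.1,-0.85],"spin":0},
    {"xyz":[0.4,-0.1,-0.85],"spin":0},
  ],
)

```text
clock: 13.2
position: [0.5466, -0.0177, 0.1628]
tcp_rot: [82.8, 90.0, 174.4]
contact_force: [-0.3, 0.2, 0.6]
width: 0.002
```

```bash
python3 - <<'E'
from h import *
s=env.state();print(info(s),toolR(s)[:,2].round(4))
E
```

```text
t 13.20 press xyz mm [  0.2 -33.1  89.8] F(press) [-0.3  0.2  0.6] w 0.00 j6 -10.4 [-2.730e-02  9.996e-01  1.000e-04]
```

Tip at z 89.8 with no wall contact, so it is inside the notch. Now I'll press in small steps; the tab top should be at about 88.

Emit:
apply_moves(
  moves=[
    {"xyz":[0.1,0,0],"spin":0},
    {"xyz":[0.2,0,0],"spin":0},
    {"xyz":[0.3,0,0],"spin":0},
    {"xyz":[0.4,0,0],"spin":0},
    {"xyz":[0.5,0,0],"spin":0},
    {"xyz":[0.6,0,0],"spin":0},
  ],
)

```text
clock: 13.8
position: [0.5468, -0.0178, 0.1573]
tcp_rot: [-95.5, 90.0, -4.0]
contact_force: [-1.5, 1.1, 3.8]
width: -0.003
```

```bash
python3 - <<'E'
from h import *
s=env.state();print(info(s),toolR(s)[:,2].round(4))
E
```

```text
t 13.80 press xyz mm [  0.4 -33.2  84.3] F(press) [-1.5  1.1  3.8] w -0.00 j6 -10.4 [-0.0272  0.9996 -0.    ]
```

Emit:
apply_moves(
  moves=[
    {"xyz":[0.08,0,0],"spin":0},
    {"xyz":[0.16,0,0],"spin":0},
    {"xyz":[0.24,0,0],"spin":0},
    {"xyz":[0.32,0,0],"spin":0},
    {"xyz":[0.38,0,0],"spin":0},
    {"xyz":[0.42,0,0],"spin":0},
    {"xyz":[0.46,0,0],"spin":0},
  ],
)

```text
clock: 14.5
position: [0.5468, -0.0178, 0.1533]
tcp_rot: [-105.4, 90.0, -13.9]
contact_force: [-2.6, -0.7, 7.8]
width: 0.002
```

```bash
python3 - <<'E'
from h import *
s=env.state();print(info(s),toolR(s)[:,2].round(4))
E
```

```text
t 14.50 press xyz mm [  0.5 -33.2  80.3] F(press) [-2.6 -0.7  7.8] w 0.00 j6 -10.4 [-2.720e-02  9.996e-01 -2.000e-04]
```

Emit:
apply_moves(
  moves=[
    {"xyz":[0.04,0,0],"spin":0},
    {"xyz":[0.08,0,0],"spin":0},
    {"xyz":[0.12,0,0],"spin":0},
    {"xyz":[0.12,0,0],"spin":0},
  ],
)

```text
clock: 14.9
position: [0.5469, -0.0178, 0.1533]
tcp_rot: [-108.6, 89.9, -17.1]
contact_force: [-3.5, 1.1, 11.7]
width: -0.003
```

```bash
python3 - <<'E'
from h import *
import cv2
s=env.state();print(info(s),toolR(s)[:,2].round(4))
a=env.camera("top")
cv2.imwrite("pics/t2.png",cv2.resize(a[170:250,150:350],None,fx=4,fy=4,interpolation=cv2.INTER_CUBIC)[:,:,::-1])
E
```

```text
t 14.90 press xyz mm [  0.5 -33.3  80.3] F(press) [-3.5  1.2 11.7] w -0.00 j6 -10.4 [-2.730e-02  9.996e-01 -4.000e-04]
```

View pics/t2.png

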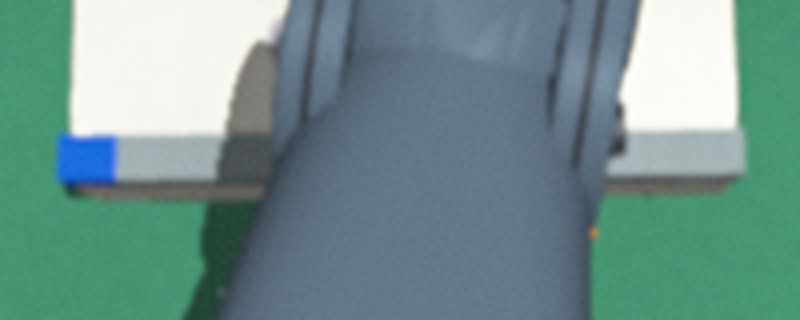

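The end stop is reached: the height holds at 80.3 while the force climbs. The arm hides the drawer in this view. A little more load to be sure, then straight up.

Emit:
apply_moves(
  moves=[
    {"xyz":[0.05,0,0],"spin":0},
    {"xyz":[0.1,0,0],"spin":0},
    {"xyz":[0.1,0,0],"spin":0},
  ],
)

```text
clock: 15.25
position: [0.5469, -0.0178, 0.1532]
tcp_rot: [-110.0, 89.9, -18.4]
contact_force: [-5.5, 0.8, 14.4]
width: -0.003
```

Emit:
apply_moves(
  moves=[
    {"xyz":[-0.2,0,0],"spin":0},
    {"xyz":[-0.5,0,0],"spin":0},
    {"xyz":[-1,0,0],"spin":0},
    {"xyz":[-1.6,0,0],"spin":0},
    {"xyz":[-2.4,0,0],"spin":0},
    {"xyz":[-3.4,0,0],"spin":0},
    {"xyz":[-4.6,0,0],"spin":0},
    {"xyz":[-6,0,0],"spin":0},
    {"xyz":[-7.5,0,0],"spin":0},
    {"xyz":[-9,0,0],"spin":0},
    {"xyz":[-10.5,0,0],"spin":0},
    {"xyz":[-12,0,0],"spin":0},
    {"xyz":[-13,0,0],"spin":0},
    {"xyz":[-13.5,0,0],"spin":0},
    {"xyz":[-13.5,0,0],"spin":0},
  ],
)

```text
clock: 16.75
position: [0.5471, -0.0178, 0.2862]
tcp_rot: [-99.9, 89.9, -8.4]
contact_force: [0.6, 0.6, 0.2]
width: 0.002
```

```bash
python3 - <<'E'
from h import *
import cv2
s=env.state();print(info(s))
for n in("wrist","scene"):cv2.imwrite(f"pics/{n}3.png",env.camera(n)[:,:,::-1])
E
```

```text
t 16.75 press xyz mm [  0.7 -33.2 213.2] F(press) [0.7 0.6 0.2] w 0.00 j6 -10.4
```

View pics/wrist3.png

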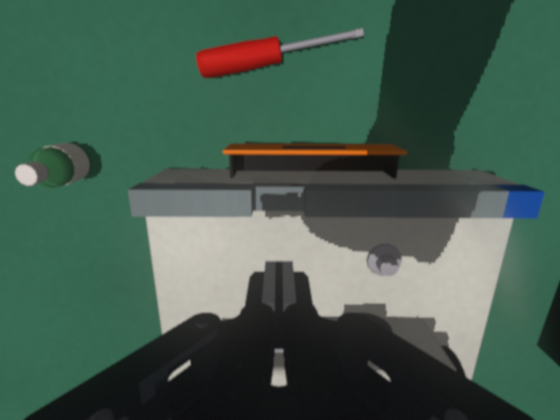

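View pics/scene3.png

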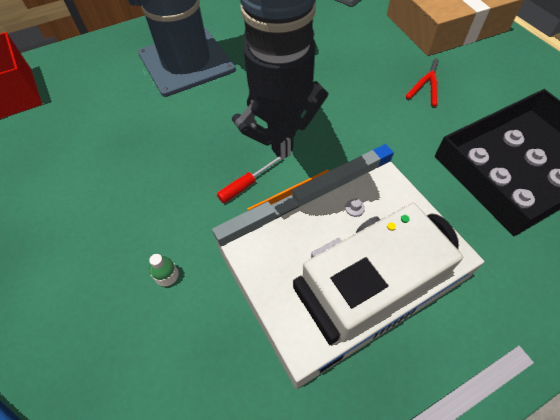

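The drawer stands out from the front face; its orange edge runs from (224,149) to (405,151) in the wrist view. The screwdriver, bottle and bushing look unmoved. I'll measure the drawer travel before handing in.

```bash
python3 - <<'E'
from h import *
import cv2
a=env.camera("wrist")
m=cv2.inRange(cv2.cvtColor(a,cv2.COLOR_RGB2HSV),(5,150,100),(20,255,255)); v,u=np.nonzero(m); k=v<220
print("orange rows/cols",v[k].min(),v[k].max(),u[k].min(),u[k].max())
for x in (-.016,-.034,-.037,-.040): print(x,proj(press2w(q,[[x,.085,.058],[x,-.085,.058],[x,0,.058]]),"wrist").round(1).tolist())
# objects moved? compare
b=cv2.cvtColor(env.camera("top"),cv2.COLOR_RGB2BGR); o=cv2.imread("pics/top0.png")
d=cv2.absdiff(b,o).max(2)
for n,(r0,r1,c0,c1) in dict(screwdriver=(255,290,232,318),bottle=(205,235,360,395)).items(): print(n,d[r0:r1,c0:c1].max())
cv2.imwrite("pics/t4.png",cv2.resize(np.vstack([o[150:300,150:400],b[150:300,150:400]]),None,fx=2,fy=2))
print(info(env.state()))
E
```

```text
orange rows/cols 38 156 196 368
-0.016 [[404.6, 177.8], [222.8, 177.7], [313.8, 177.7]]
-0.034 [[407.1, 158.6], [221.8, 158.4], [314.5, 158.5]]
-0.037 [[407.5, 155.3], [221.6, 155.2], [314.6, 155.3]]
-0.04 [[408.0, 152.0], [221.4, 151.9], [314.7, 152.0]]
screwdriver 171
bottle 27
t 16.95 press xyz mm [-1.000e-01 -3.310e+01  2.111e+02] F(press) [-0.7  1.  -0.4] w 0.00 j6 -10.4
```

View pics/t4.png

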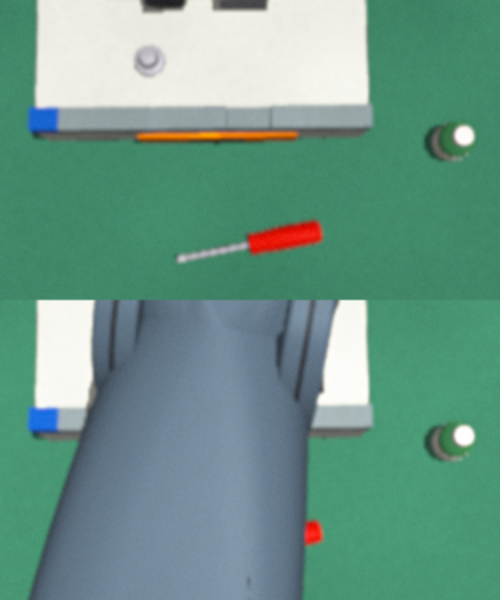

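```bash
python3 - <<'E'
import cv2,numpy as np
a=cv2.imread("pics/wrist3.png"); print(a[140:182:1,260].tolist())
from h import *
print([proj(press2w(q,[[x,-.02,z]]),"wrist").round(1).tolist() for x,z in((-.04,.058),(-.016,.058),(-.012,.095),(.012,.095))]); print(a[176:222,260].max(1))
E
```

```text
[[78, 100, 57], [72, 92, 54], [57, 75, 52], [40, 59, 63], [26, 50, 77], [21, 48, 86], [19, 49, 89], [18, 49, 90], [18, 52, 97], [23, 69, 131], [30, 95, 180], [34, 112, 211], [34, 112, 213], [33, 98, 185], [35, 73, 134], [38, 51, 80], [40, 42, 49], [40, 41, 43], [40, 40, 43], [39, 40, 42], [40, 40, 43], [40, 41, 42], [40, 41, 43], [41, 40, 43], [39, 39, 42], [39, 40, 42], [40, 41, 43], [41, 41, 44], [42, 41, 44], [43, 44, 46], [53, 55, 57], [63, 67, 69], [70, 74, 76], [72, 77, 78], [71, 75, 77], [71, 76, 78], [70, 74, 76], [69, 74, 75], [69, 74, 75], [70, 74, 76], [70, 74, 75], [69, 74, 75]]
[[[292.8, 152.1]], [[292.4, 177.9]], [[294.2, 192.8]], [[293.7, 219.8]]]
[ 76  75  75  76  75  75  71  64  60  67  85 107 118 123 123 123 120 117
 110  99  89  84  84  86  89 100 109 114 117 119 120 120 122 127 145 168
 183 187 188 188 188 188 188 188 189 189]
```

```bash
python3 - <<'E'
from plant import env
print(env.job_done()); print(env.state()["clock"])
E
```

```text
the job is handed in; nothing more can be done
None
the job is handed in; nothing more can be done
```

The release tab is pressed fully down, the orange scrap drawer has popped out, and the job is handed in at about 17 s of the 61 s allowed.

- **Finding the notch:** I touched the top of the blue end with the shut fingertips at about 3 N and slid along the rail at about 4–6 N. At y ≈ 54 mm I lost contact, partly because I had been lifting as I slid. Lowering found the rail about 0.4 mm lower there, past a seam in the rail, so I carried on. The notch showed at y ≈ -25 mm, where the force fell to zero and the tip dropped. The pictures put its centre at about y -34.
- **Pressing the tab:** I pressed near the notch centre, at y ≈ -33. The tab moved at about 4 N, then stopped with the tip 14.0–14.4 mm below the rail top; 14.3 mm is fully down. It held there as the force rose to 14 N. I then lifted straight up, and the fingertip finished more than 110 mm above the rail with about zero force.
- **Last checks:**
  - **Drawer:** the wrist picture puts the drawer front at about x -39 ± 2 mm, against -40 for fully out. That picture was about 5 px off on the rail edge, and I allowed for it.
  - **Loose items:** the bottle matched its first picture in the top view. The arm hid most of the screwdriver and all of the bushing in that view, so I only judged them by eye in the scene and wrist pictures, where both look unmoved.

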